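# Find and shim the rocking corner of the filling plate

### The job

The steel filling plate rocks because one of its four feet is slack. Press down on its corners with the fingertips, one after another, until you find the one that gives, hold it down for a moment, then let go and press the brass shim beside that corner down until it lies flat. Leave the other three shims standing, grasp and lift nothing, and leave the crock on the plate and the other things around where they are.

Things in the scene. Friction and masses are not known exactly. Their poses are not given: they have to be found in the camera images.
- stand: The filling stand: a fixed grey base slab 250 (its x) by 335 (its y) by 12 mm; origin at the centre of its underside on the table, x away from the robot at yaw 0, z up. The steel plate lies level on four feet (hidden beneath it) inside low lugs; a brass shim is hinged on the slab beside each corner, on the left and right sides.
- plate: Loose steel filling plate, 200 (x) by 190 (y) by 6 mm, about 1 kg; origin at the centre of its underside, 36 mm above the table when level; axes as the stand's. It only has to be pressed. Three of its feet are firm; one, drawn afresh each time, is slack: pressed down there with about 3 to 5 N that corner sinks 4 mm and then stops, and springs back level when released. The firm corners sink less than 1 mm at 10 N.
- corner_1 (a point): Point on the top face of the plate straight above its near left foot (plate x -75 mm, y 68 mm), the place to press; 42 mm above the table when level. Its shim is shim_1.
- corner_2 (a point): Point on the top face of the plate straight above its far left foot (plate x 75 mm, y 68 mm), the place to press; 42 mm above the table when level. Its shim is shim_2.
- corner_3 (a point): Point on the top face of the plate straight above its far right foot (plate x 75 mm, y -68 mm), the place to press; 42 mm above the table when level. Its shim is shim_3.
- corner_4 (a point): Point on the top face of the plate straight above its near right foot (plate x -75 mm, y -68 mm), the place to press; 42 mm above the table when level. Its shim is shim_4.
- shim_1 (a joint): Hinge of the brass shim beside the near left corner. It starts standing up at 0 to 0.03 rad and grows as its outer tab is pressed down; 0.42 is flat against its stop. Stiff hinge: stays where left; about 5 N straight down on the tab point moves it. Beside the slack foot it goes all the way down and its inner toe then props the corner; beside a firm foot the toe meets the foot at about 0.14 rad and it goes no farther.
- shim_1_tab (a point): Pressing point on the upper face of the tab of shim_1: a bar 26 mm wide and 6 mm thick whose tab reaches 45 mm outward from the hinge (hinge at stand x -75, y 105 mm, 32.5 mm above the table). The point lies 35 mm from the hinge and 10 mm from the free end, about 50 mm above the table while standing (tab sloping up 24 degrees outward) and 35.5 mm when flat, then at stand y 140 mm.
- shim_2 (a joint): Hinge of the brass shim beside the far left corner. It starts standing up at 0 to 0.03 rad and grows as its outer tab is pressed down; 0.42 is flat against its stop. Stiff hinge: stays where left; about 5 N straight down on the tab point moves it. Beside the slack foot it goes all the way down and its inner toe then props the corner; beside a firm foot the toe meets the foot at about 0.14 rad and it goes no farther.
- shim_2_tab (a point): Pressing point on the upper face of the tab of shim_2: a bar 26 mm wide and 6 mm thick whose tab reaches 45 mm outward from the hinge (hinge at stand x 75, y 105 mm, 32.5 mm above the table). The point lies 35 mm from the hinge and 10 mm from the free end, about 50 mm above the table while standing (tab sloping up 24 degrees outward) and 35.5 mm when flat, then at stand y 140 mm.
- shim_3 (a joint): Hinge of the brass shim beside the far right corner. It starts standing up at 0 to 0.03 rad and grows as its outer tab is pressed down; 0.42 is flat against its stop. Stiff hinge: stays where left; about 5 N straight down on the tab point moves it. Beside the slack foot it goes all the way down and its inner toe then props the corner; beside a firm foot the toe meets the foot at about 0.14 rad and it goes no farther.
- shim_3_tab (a point): Pressing point on the upper face of the tab of shim_3: a bar 26 mm wide and 6 mm thick whose tab reaches 45 mm outward from the hinge (hinge at stand x 75, y -105 mm, 32.5 mm above the table). The point lies 35 mm from the hinge and 10 mm from the free end, about 50 mm above the table while standing (tab sloping up 24 degrees outward) and 35.5 mm when flat, then at stand y -140 mm.
- shim_4 (a joint): Hinge of the brass shim beside the near right corner. It starts standing up at 0 to 0.03 rad and grows as its outer tab is pressed down; 0.42 is flat against its stop. Stiff hinge: stays where left; about 5 N straight down on the tab point moves it. Beside the slack foot it goes all the way down and its inner toe then props the corner; beside a firm foot the toe meets the foot at about 0.14 rad and it goes no farther.
- shim_4_tab (a point): Pressing point on the upper face of the tab of shim_4: a bar 26 mm wide and 6 mm thick whose tab reaches 45 mm outward from the hinge (hinge at stand x -75, y -105 mm, 32.5 mm above the table). The point lies 35 mm from the hinge and 10 mm from the free end, about 50 mm above the table while standing (tab sloping up 24 degrees outward) and 35.5 mm when flat, then at stand y -140 mm.
- crock: Bystander, leave alone: small open brown crock, 74 mm across, 60 mm high, standing loose in the middle of the plate. Origin at the centre of its underside.
- stopper: Bystander, leave alone: cork stopper 32 mm across, 30 mm high, on the slab between the two left shims. Origin at the centre of its underside.
- tasting_cup: Bystander, leave alone: white cup 40 mm across, 32 mm high, on the slab between the two right shims. Origin at the centre of its underside.
- funnel: Bystander, leave alone: steel funnel standing mouth down, 90 mm across, 95 mm high. Origin at the centre of its underside.
- dipper: Bystander, leave alone: green plastic dipper, cup 90 mm across, 60 mm high, with a side handle. Origin at the centre of its underside.
- bottle: Bystander, leave alone: amber bottle 64 mm across, 190 mm high. Origin at the centre of its underside.
- jar_lid: Bystander, leave alone: terracotta jar lid with a knob, 84 mm across, 28 mm high. Origin at the centre of its underside.

How it is judged:
By the outcome, as a careful person would: the job done as asked, in the order asked, and still so for the second after the job is handed in, with the robot touching nothing.
It also fails if it takes over 67 s, if anything falls off the work surface, if the arm or the gripper's body presses on something with over 40 N, if the wrist force passes 120 N, or if a joint passes its speed limit or range.

### The arm

A 6-joint arm with a two-finger parallel gripper is mounted at the origin on the work surface. World frame = base frame: x ahead of the robot, y to its left, z up, the work surface at z = 0. Lengths are in m, angles in rad, forces in N, time in s.
With the tool pointing down it reaches from about 0.325 to 0.925 m from the base axis. Payload 3.1 kg.
Tool frame: the origin (TCP) lies between the finger pads; the fingertips stand 25 mm ahead of it and the grasp point (between the pads) lies 6 mm ahead of it; y points along the fingers, z is the direction in which the jaws open and shut, and the axes are right-handed (so a half turn about y gives the same grasp; the last joint's range is limited). The gripper opens to 85 mm and grips with 20 to 120 N. Pads are 22 mm wide; open, the fingers measure 114 mm over their backs; the gripper's body (76 mm by 85 mm) begins 54 mm behind the grasp point. The pads swing forward as they close: fully open they stand 13 mm farther back than shut.
Start: joints at [1.146, 0.217, 1.613, -0, 1.311, -0.112], TCP at [0.192, 0.595, 0.256] pointing down, gripper open.
Joint ranges: [-2.75, 2.75], [-0.78, 2.1], [0.31, 2.55], [-1.13, 4.27], [0.13, 2.63], [-2.58, 2.58]. Speed limits (rad/s): [2.79, 2.79, 3.14, 3.14, 3.14, 3.14].

### API

Orientations are given as a unit quaternion [w, x, y, z].
In Python, from rig import arm gives the robot as it stands.
- The arm moves only by the tool step_arm, never from a script. Its argument "targets" is a list that holds one entry, the list of rows, each a list of 5 numbers: the closure, from -1 (fully open) to 1 (shut), then the shift along the tool's x, y, z as a fraction of full scale, then the turn about the tool's y as a fraction of full scale. A call has exactly 5 rows; each row is the pose to reach, as a shift and turn from the pose commanded when the call began, along the tool's axes at that moment; what a row does not reach only later rows make up. Full scale, the value 1, is 0.5 m for a shift and 90 degrees for a turn. A row lasts 1/10 s, in which the tool goes at most 50 mm and 8.59 degrees, less where a joint would pass 70% of its speed; a pose out of reach is approached as far as the arm can. A call with a number of a shift or a turn outside -1 to 1 is refused whole. A call with a gripper value outside its range is refused whole. The fingers move at their own pace and stop on an object; "grip_force" is the grip in N (left out, the last holds). Time passes only in rows, so rows that repeat a pose let the fingers close, or fill a call up. It gives the time, the measured TCP pose, the force and the opening at its end, in the units of the state.
- arm.sense(): the state, without advancing time (a new reading comes with each control period).
- arm.capture(name): name is "scene" or "top" or "wrist"; returns the picture (480x640x3 uint8, red, green, blue); there is no depth.
- arm.camera_model(name): a dict with "camera_matrix" (3x3 intrinsics, pixels), "D" ([k1, k2, p1, p2, k3] as OpenCV has them; the pictures are not rectified), "origin" and "orientation" of the camera in the world; the wrist camera has in their place "tool_from_camera" (4x4, takes a point from camera to tool coordinates, whose origin is the TCP and whose axes are the tool frame's). Camera axes: x right, y down, z forward; pixel columns grow to the right and rows downward; lengths in m; the calibration is good to about 2 mm. A picture is of the moment at which its call begins: read the wrist's pose just before it. camera_model takes no time and is no camera call.
- arm.job_done(): hands the job in, once; it reports no verdict.
The state is a dict: "t": time; "qpos": joint angles; "joint_vel": joint speeds; "joint_efforts": joint torques, N m; "tcp_pos": TCP position; "tcp_rot": TCP orientation; "contact_force": force on the tool from outside, world axes, zero at the start; "torque": the same for the moment, N m; "opening": finger opening in m.
Only numpy, scipy, OpenCV 4.12 (cv2) and the standard library are available. Lean on these libraries where they do the work, as an engineer would, in place of code of your own. Each camera call takes 0.05 s, during which the arm holds its last target.

## Working session

There is one attempt and no reset: what is moved stays moved. The work goes in short steps, Python scripts to look and compute and a tool call to move; the robot and the scene stay as the last step left them, time stands still between calls to the robot, and variables do not carry over. Pictures are saved under pics/ and viewed, and the job is handed in when it is done.

Besides the shell and the picture viewer there is one more tool, called after "Request:" as name(argument=value, ...) on one line, values as JSON. step_arm: Moves the arm, as the interface text tells. Shift numbers are shares of 0.5 m and turn numbers shares of 90 degrees, none past 1 either way. Its arguments: {"type":"object","properties":{"targets":{"type":"array"},"grip_force":{"type":"number"}},"required":["targets"]}

```bash
ls; mkdir -p pics; python3 - <<'E'
from rig import arm
import cv2,json
s=arm.sense(); print(s)
for n in("top","scene"):
    im=arm.capture(n); cv2.imwrite(f"pics/{n}0.png",im[:,:,::-1]); print(n,arm.camera_model(n))
print(arm.camera_model("wrist"))
E
```

```text
pics
{'t': 0.0, 'qpos': array([ 1.14580639e+00,  2.17759292e-01,  1.61491637e+00,  1.25707227e-05,
        1.31132157e+00, -1.12210887e-01]), 'joint_vel': array([-1.63814029e-04,  7.43904352e-05, -2.70417199e-04, -9.28835910e-04,
        1.38140493e-03,  1.25590186e-03]), 'joint_efforts': array([-2.51918482e-05, -3.96835184e+01, -3.03854585e+01, -1.07769242e-04,
        9.51901486e-03,  6.44533003e-06]), 'tcp_pos': array([0.19198419, 0.59399062, 0.25497431]), 'tcp_rot': array([-0.69765809,  0.69929514, -0.11036468,  0.10990517]), 'contact_force': array([0.40075668, 0.42297648, 0.2400495 ]), 'torque': array([ 0.01281145, -0.00039813, -0.00326774]), 'opening': 0.08550304625881289}
top {'camera_matrix': array([[515.18595445,   0.        , 326.4823653 ],
       [  0.        , 515.18595445, 240.80641052],
       [  0.        ,   0.        ,   1.        ]]), 'D': array([-0.03615282,  0.        ,  0.        ,  0.        ,  0.        ]), 'origin': array([ 0.31726279, -0.01097133,  1.2818137 ]), 'orientation': array([ 0.06937489, -0.69604836,  0.71139382, -0.06798996])}
scene {'camera_matrix'
[... 270 characters left out ...]
, 0.90647141]), 'orientation': array([-0.22149286,  0.5331212 ,  0.75435832, -0.31251596])}
{'camera_matrix': array([[373.6795173 ,   0.        , 323.32491133],
       [  0.        , 373.6795173 , 239.68517828],
       [  0.        ,   0.        ,   1.        ]]), 'D': array([0.02182491, 0.        , 0.        , 0.        , 0.        ]), 'tool_from_camera': array([[ 5.84487964e-04,  9.53925152e-01,  3.00044102e-01,
        -7.56555382e-02],
       [-6.60726914e-04, -3.00043719e-01,  9.53925222e-01,
        -1.18677325e-01],
       [ 9.99999611e-01, -7.55805024e-04,  4.54912080e-04,
        -8.94258718e-04],
       [ 0.00000000e+00,  0.00000000e+00,  0.00000000e+00,
         1.00000000e+00]])}
```

View pics/top0.png

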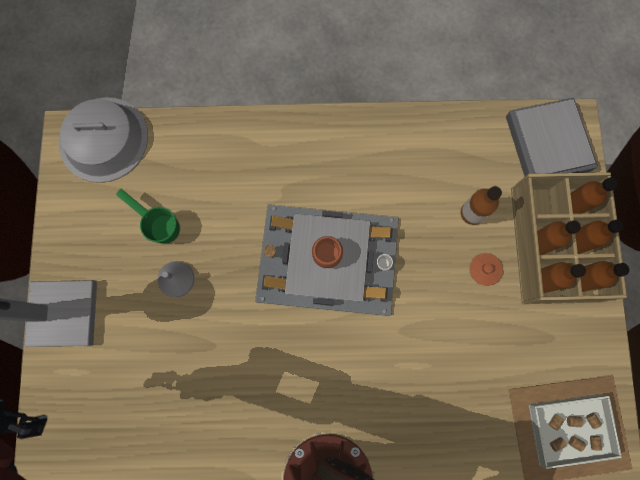

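View pics/scene0.png

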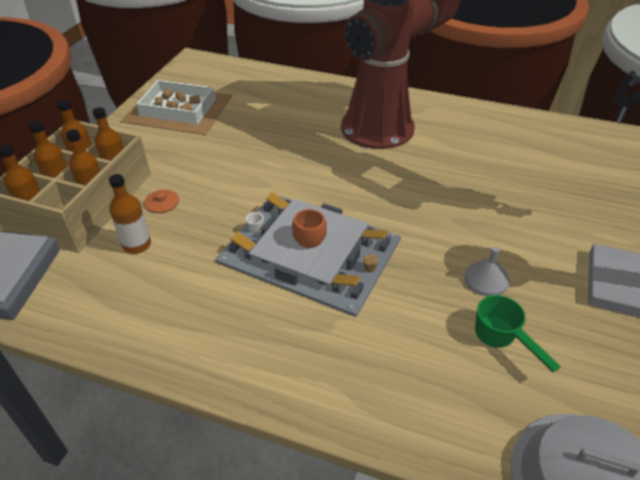

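The top picture shows the slab with corners near (267,205), (399,216), (392,314) and (257,303). The crock is at (327,251). I'll enlarge it.

```bash
python3 - <<'E'
import cv2
im=cv2.imread("pics/top0.png")[195:325,245:410]
cv2.imwrite("pics/top0c.png",cv2.resize(im,None,fx=4.5,fy=4.5,interpolation=cv2.INTER_CUBIC))
E
```

```text
(no output)
```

View pics/top0c.png

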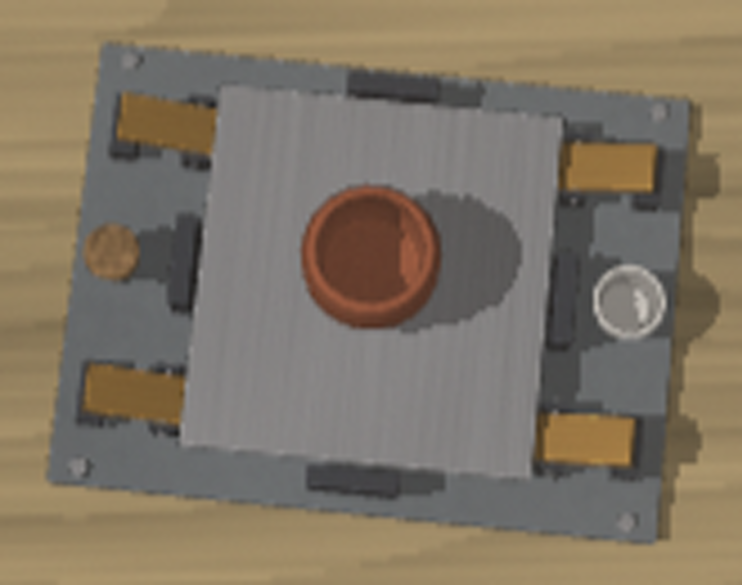

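```bash
cat > h.py <<'E'
import numpy as np,cv2
from scipy.spatial.transform import Rotation as R
from scipy.optimize import least_squares
from rig import arm
def rot(q): return R.from_quat([q[1],q[2],q[3],q[0]]).as_matrix()
def proj(P,n):
    m=arm.camera_model(n); C=rot(m["orientation"]); 
    r=cv2.Rodrigues(C.T)[0]; t=-C.T@m["origin"]
    return cv2.projectPoints(np.array(P,float),r,t,m["camera_matrix"],m["D"])[0][:,0]
def stand(p,P):
    x,y,a=p; P=np.array(P,float); c,s=np.cos(a),np.sin(a)
    return np.c_[x+c*P[:,0]-s*P[:,1],y+s*P[:,0]+c*P[:,1],P[:,2]]
E
cat > fit.py <<'E'
from h import *
S=[[.125,.1675,.012],[.125,-.1675,.012],[-.125,-.1675,.012],[-.125,.1675,.012]]
Pl=[[.1,.095,.042],[.1,-.095,.042],[-.1,-.095,.042],[-.1,.095,.042]]
px=np.array([[103,42],[690,100],[656,542],[48,483],[221,85],[563,118],[532,477],[181,443]],float)
px=(px+.5)/4.5-.5+[245,195]
for w,sl in (("slab",slice(0,4)),("plate",slice(4,8)),("all",slice(0,8))):
    o=np.array(S+Pl)[sl]
    f=least_squares(lambda p:(proj(stand(p,o),"top")-px[sl]).ravel(),[.4,0,0])
    print(w,f.x,np.round(f.fun,2))
p=f.x
print(p); np.save("p.npy",p)
s=arm.sense();T=rot(s["tcp_rot"]);print(T.round(3))
names="c1 c2 c3 c4 t1 t2 t3 t4".split()
Q=[[-.075,.068,.042],[.075,.068,.042],[.075,-.068,.042],[-.075,-.068,.042],[-.075,.1375,.05],[.075,.1375,.05],[.075,-.1375,.05],[-.075,-.1375,.05]]
W=stand(p,Q)
for n,w in zip(names,W): print(n,w.round(4),"reach",np.hypot(*w[:2]).round(3))
E
python3 fit.py
```

```text
slab [ 0.52239746 -0.0131779  -0.12088587] [-0.32  0.    0.32 -0.33  0.41  0.39 -0.41 -0.12]
plate [ 0.52284468 -0.01348943 -0.11948418] [-0.14 -0.41  0.24 -0.51  0.3   0.51 -0.39  0.34]
all [ 0.52262591 -0.01333814 -0.12044676] [-0.28 -0.06  0.36 -0.45  0.5   0.26 -0.33 -0.18 -0.16 -0.35  0.22 -0.38
  0.19  0.64 -0.49  0.39]
[ 0.52262591 -0.01333814 -0.12044676]
[[ 0.951 -0.001  0.308]
 [-0.308 -0.002  0.951]
 [-0.    -1.    -0.002]]
c1 [0.4563 0.0632 0.042 ] reach 0.461
c2 [0.6053 0.0452 0.042 ] reach 0.607
c3 [ 0.5889 -0.0899  0.042 ] reach 0.596
c4 [ 0.44   -0.0718  0.042 ] reach 0.446
t1 [0.4647 0.1322 0.05  ] reach 0.483
t2 [0.6136 0.1142 0.05  ] reach 0.624
t3 [ 0.5806 -0.1589  0.05  ] reach 0.602
t4 [ 0.4316 -0.1408  0.05  ] reach 0.454
```

```bash
cat >> h.py <<'E'
Q=dict(c1=[-.075,.068],c2=[.075,.068],c3=[.075,-.068],c4=[-.075,-.068],t1=[-.075,.1385],t2=[.075,.1385],t3=[.075,-.1385],t4=[-.075,-.1385])
def go(n,tip=None):
    p=np.load("p.npy"); s=arm.sense(); T=rot(s["tcp_rot"])
    w=stand(p,[Q[n]+[0]])[0]; w[2]=s["tcp_pos"][2] if tip is None else tip+.025
    d=T.T@(w-s["tcp_pos"]); a=np.arctan2(T[1,0],T[0,0])
    print("t",round(s["t"],2),"tcp",s["tcp_pos"].round(4),"F",s["contact_force"].round(2),"open",round(s["opening"],3))
    print(n,"mm tool",(d*1e3).round(1),"frac",(d/.5).round(4),"turn frac",round((a-p[2])/(np.pi/2),4))
if __name__=="__main__":
    import sys; go(sys.argv[1],float(sys.argv[2]) if len(sys.argv)>2 else None)
E
python3 h.py c1 0.20
```

```text
t 0.1 tcp [0.192  0.594  0.2551] F [-0.01 -1.03 -0.15] open 0.085
c1 mm tool [ 414.9   30.9 -423.7] frac [ 0.8297  0.0618 -0.8474] turn frac -0.1225
```

Request:
step_arm(targets=[[[1, 0.83, 0, -0.85, -0.123], [1, 0.83, 0, -0.85, -0.123], [1, 0.83, 0, -0.85, -0.123], [1, 0.83, 0, -0.85, -0.123], [1, 0.83, 0, -0.85, -0.123]]])

```text
t: 0.6
tcp_pos: [0.3036, 0.3688, 0.2557]
tcp_rot: [-0.706, 0.706, -0.042, 0.042]
contact_force: [1.4, -0.3, 0.4]
opening: 0.0123
```

```bash
python3 h.py c1 0.20
```

```text
t 0.6 tcp [0.3036 0.3688 0.2557] F [ 1.45 -0.31  0.37] open 0.012
c1 mm tool [ 187.9   30.9 -285.3] frac [ 0.3758  0.0618 -0.5706] turn frac 0.001
```

Request:
step_arm(targets=[[[1, 0.37, 0.06, -0.57, 0], [1, 0.37, 0.06, -0.57, 0], [1, 0.37, 0.06, -0.57, 0], [1, 0.37, 0.06, -0.57, 0], [1, 0.37, 0.06, -0.57, 0]]])

```text
t: 1.1
tcp_pos: [0.4133, 0.1452, 0.234]
tcp_rot: [0.706, -0.706, 0.042, -0.042]
contact_force: [1.6, 0.6, -0.2]
opening: 0.0002
```

```bash
python3 h.py c1 0.07
```

```text
t 1.1 tcp [0.4133 0.1452 0.234 ] F [ 1.56  0.63 -0.16] open 0.0
c1 mm tool [ 52.5 139.  -76.4] frac [ 0.105   0.2779 -0.1527] turn frac 0.0006
```

Request:
step_arm(targets=[[[1, 0.105, 0, -0.153, 0], [1, 0.105, 0.05, -0.153, 0], [1, 0.105, 0.15, -0.153, 0], [1, 0.105, 0.22, -0.153, 0], [1, 0.105, 0.22, -0.153, 0]]])

```text
t: 1.6
tcp_pos: [0.4506, 0.0644, 0.1186]
tcp_rot: [-0.706, 0.706, -0.048, 0.038]
contact_force: [-0.5, -0.6, -0.5]
opening: -0.0002
```

```bash
python3 - <<'E'
from h import *
go("c1",.05)
im=arm.capture("scene"); cv2.imwrite("pics/s1.png",cv2.resize(im[150:330,200:420,::-1],None,fx=3.3,fy=3.3,interpolation=cv2.INTER_CUBIC))
E
```

```text
t 1.6 tcp [0.4506 0.0644 0.1186] F [-0.54 -0.63 -0.53] open -0.0
c1 mm tool [ 6.5 43.5 -0.5] frac [ 0.0129  0.087  -0.0009] turn frac -0.0004
```

View pics/s1.png

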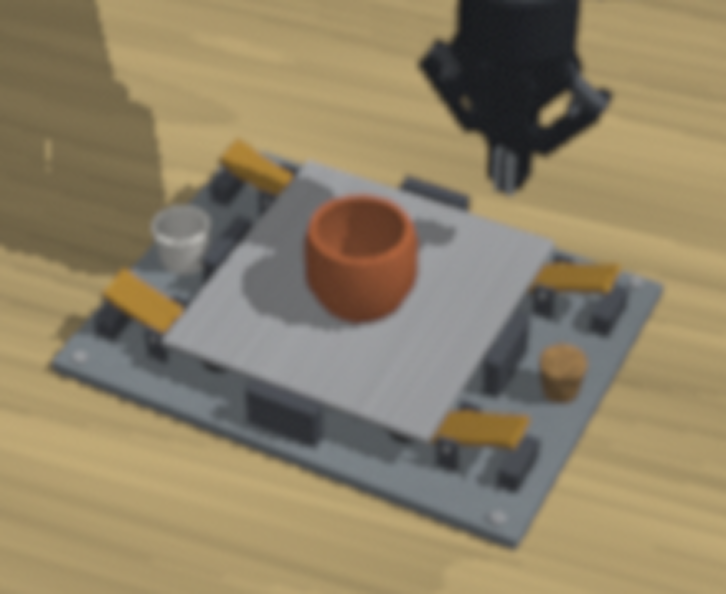

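The shut fingers hang above the near left corner, at crop (507,185). The crock, cup and stopper are clear. Now I'll come down close to the plate.

Request:
step_arm(targets=[[[1, 0.005, 0.04, 0, 0], [1, 0.005, 0.06, 0, 0], [1, 0.005, 0.06, 0, 0], [1, 0.005, 0.06, 0, 0], [1, 0.005, 0.06, 0, 0]]])

```text
t: 2.15
tcp_pos: [0.4596, 0.0649, 0.0957]
tcp_rot: [0.706, -0.706, 0.041, -0.043]
contact_force: [-0.1, -0.3, 0.1]
opening: 0.0003
```

```bash
python3 h.py c1 0.042
```

```text
t 2.15 tcp [0.4596 0.0649 0.0957] F [-0.14 -0.32  0.09] open 0.0
c1 mm tool [-3.1 28.7 -2.1] frac [-0.0062  0.0574 -0.0041] turn frac 0.0008
```

Request:
step_arm(targets=[[[1, -0.006, 0.03, -0.004, 0], [1, -0.006, 0.05, -0.004, 0], [1, -0.006, 0.05, -0.004, 0], [1, -0.006, 0.05, -0.004, 0], [1, -0.006, 0.05, -0.004, 0]]])

```text
t: 2.65
tcp_pos: [0.456, 0.0631, 0.0699]
tcp_rot: [0.706, -0.706, 0.042, -0.043]
contact_force: [-0.5, -0.6, 0.4]
opening: -0.0001
```

```bash
python3 h.py c1 0.042
```

```text
t 2.65 tcp [0.456  0.0631 0.0699] F [-0.53 -0.65  0.43] open -0.0
c1 mm tool [0.3 2.9 0.1] frac [0.0006 0.0057 0.0003] turn frac 0.0006
```

Request:
step_arm(targets=[[[1, 0, 0.002, 0, 0], [1, 0, 0.004, 0, 0], [1, 0, 0.006, 0, 0], [1, 0, 0.006, 0, 0], [1, 0, 0.006, 0, 0]]])

```text
t: 3.15
tcp_pos: [0.4557, 0.063, 0.067]
tcp_rot: [-0.706, 0.706, -0.042, 0.042]
contact_force: [-1.3, 0.1, 4.6]
opening: -0.0
```

Request:
step_arm(targets=[[[1, 0, 0.001, 0, 0], [1, 0, 0.002, 0, 0], [1, 0, 0.002, 0, 0], [1, 0, 0.002, 0, 0], [1, 0, 0.002, 0, 0]]])

```text
t: 3.65
tcp_pos: [0.4558, 0.0631, 0.067]
tcp_rot: [-0.706, 0.706, -0.042, 0.042]
contact_force: [-4.3, -0.6, 12.3]
opening: 0.0
```

Request:
step_arm(targets=[[[1, 0, 0.001, 0, 0], [1, 0, 0.002, 0, 0], [1, 0, 0.002, 0, 0], [1, 0, 0.002, 0, 0], [1, 0, 0.002, 0, 0]]])

```text
t: 4.15
tcp_pos: [0.4558, 0.0631, 0.0669]
tcp_rot: [-0.706, 0.706, -0.043, 0.042]
contact_force: [-8.1, -0.6, 20.6]
opening: -0.0001
```

Corner 1 is firm: 20 N gave no sinking past 0.067. Next is corner 4.

Request:
step_arm(targets=[[[1, 0, -0.05, 0, 0], [1, 0, -0.15, 0, 0], [1, 0, -0.15, -0.1, 0], [1, 0, -0.15, -0.2, 0], [1, 0, -0.15, -0.272, 0]]])

```text
t: 4.65
tcp_pos: [0.4393, -0.0739, 0.1402]
tcp_rot: [-0.705, 0.706, -0.041, 0.043]
contact_force: [-0.1, -0.7, -0.6]
opening: -0.0002
```

```bash
python3 h.py c4 0.045
```

```text
t 4.65 tcp [ 0.4393 -0.0739  0.1402] F [-0.06 -0.66 -0.59] open -0.0
c4 mm tool [ 0.3 70.2  2.2] frac [0.0006 0.1404 0.0044] turn frac 0.0009
```

Request:
step_arm(targets=[[[1, 0, 0.05, 0.001, 0], [1, 0, 0.1, 0.001, 0], [1, 0, 0.13, 0.001, 0], [1, 0, 0.136, 0.001, 0], [1, 0, 0.136, 0.001, 0]]])

```text
t: 5.15
tcp_pos: [0.4388, -0.0714, 0.0709]
tcp_rot: [0.706, -0.706, 0.043, -0.042]
contact_force: [1.2, -0.0, -0.5]
opening: -0.0003
```

```bash
python3 h.py c4 0.042
```

```text
t 5.15 tcp [ 0.4388 -0.0714  0.0709] F [ 1.17 -0.03 -0.49] open -0.0
c4 mm tool [ 1.2  3.9 -0.3] frac [ 0.0025  0.0077 -0.0007] turn frac 0.0005
```

Request:
step_arm(targets=[[[1, 0.002, 0.003, 0, 0], [1, 0.002, 0.006, 0, 0], [1, 0.002, 0.007, 0, 0], [1, 0.002, 0.008, 0, 0], [1, 0.002, 0.008, 0, 0]]])

```text
t: 5.65
tcp_pos: [0.4404, -0.0716, 0.0675]
tcp_rot: [-0.706, 0.706, -0.042, 0.042]
contact_force: [-0.4, 0.2, -0.6]
opening: -0.0003
```

Request:
step_arm(targets=[[[1, 0, 0.001, 0, 0], [1, 0, 0.002, 0, 0], [1, 0, 0.002, 0, 0], [1, 0, 0.002, 0, 0], [1, 0, 0.002, 0, 0]]])

```text
t: 6.15
tcp_pos: [0.4404, -0.0716, 0.0665]
tcp_rot: [-0.706, 0.706, -0.042, 0.042]
contact_force: [-1.6, -0.5, 3.6]
opening: 0.0003
```

Request:
step_arm(targets=[[[1, 0, 0.001, 0, 0], [1, 0, 0.002, 0, 0], [1, 0, 0.002, 0, 0], [1, 0, 0.002, 0, 0], [1, 0, 0.002, 0, 0]]])

```text
t: 6.65
tcp_pos: [0.4403, -0.0717, 0.0654]
tcp_rot: [-0.706, 0.706, -0.042, 0.042]
contact_force: [-0.8, -0.1, 4.4]
opening: -0.0005
```

Request:
step_arm(targets=[[[1, 0, 0.001, 0, 0], [1, 0, 0.002, 0, 0], [1, 0, 0.002, 0, 0], [1, 0, 0.002, 0, 0], [1, 0, 0.002, 0, 0]]])

```text
t: 7.15
tcp_pos: [0.4403, -0.0717, 0.0644]
tcp_rot: [-0.706, 0.706, -0.042, 0.042]
contact_force: [-1.4, 0.4, 6.5]
opening: 0.0003
```

Request:
step_arm(targets=[[[1, 0, 0.002, 0, 0], [1, 0, 0.004, 0, 0], [1, 0, 0.004, 0, 0], [1, 0, 0.004, 0, 0], [1, 0, 0.004, 0, 0]]])

```text
t: 7.65
tcp_pos: [0.4404, -0.0717, 0.0633]
tcp_rot: [-0.706, 0.706, -0.042, 0.042]
contact_force: [-4.4, 0.3, 12.3]
opening: 0.0002
```

Request:
step_arm(targets=[[[1, 0, 0.001, 0, 0], [1, 0, 0.002, 0, 0], [1, 0, 0.002, 0, 0], [1, 0, 0.002, 0, 0], [1, 0, 0.002, 0, 0]]])

```text
t: 8.15
tcp_pos: [0.4404, -0.0718, 0.0631]
tcp_rot: [-0.706, 0.706, -0.043, 0.042]
contact_force: [-6.3, 1.9, 19.5]
opening: 0.0001
```

Request:
step_arm(targets=[[[1, 0, 0.001, 0, 0], [1, 0, 0.001, 0, 0], [1, 0, 0.001, 0, 0], [1, 0, 0.001, 0, 0], [1, 0, 0.001, 0, 0]]])

```text
t: 8.65
tcp_pos: [0.4404, -0.0718, 0.0631]
tcp_rot: [0.706, -0.706, 0.043, -0.041]
contact_force: [-9.0, 1.7, 21.8]
opening: 0.0001
```

Corner 4 is the slack one. It sank 4 mm (0.067 to 0.063) and then stopped, and I held it for over a second. Now I'll release it and go over shim 4's tab.

Request:
step_arm(targets=[[[1, 0, -0.03, 0, 0], [1, 0, -0.08, 0, 0], [1, 0, -0.12, 0, 0], [1, 0, -0.12, -0.08, 0], [1, 0, -0.12, -0.141, 0]]])

```text
t: 9.15
tcp_pos: [0.4324, -0.1425, 0.1213]
tcp_rot: [-0.705, 0.706, -0.041, 0.042]
contact_force: [-0.5, -0.3, -0.7]
opening: 0.0002
```

```bash
python3 - <<'E'
from h import *
go("t4",.05)
p=np.load("p.npy")
e=stand(p,[[-.062,-.146,.0508],[-.088,-.146,.0508],[-.075,-.137,.05]])
print(((proj(e,"top")-[245,195]+.5)*4.5-.5).round(0))
im=arm.capture("scene"); cv2.imwrite("pics/s2.png",cv2.resize(im[150:330,200:420,::-1],None,fx=3.3,fy=3.3,interpolation=cv2.INTER_CUBIC))
E
```

```text
t 9.15 tcp [ 0.4324 -0.1425  0.1213] F [-0.45 -0.28 -0.68] open 0.0
t4 mm tool [-1.  46.3  0.6] frac [-0.002   0.0927  0.0012] turn frac 0.0019
[[636. 417.]
 [632. 465.]
 [617. 439.]]
```

View pics/s2.png

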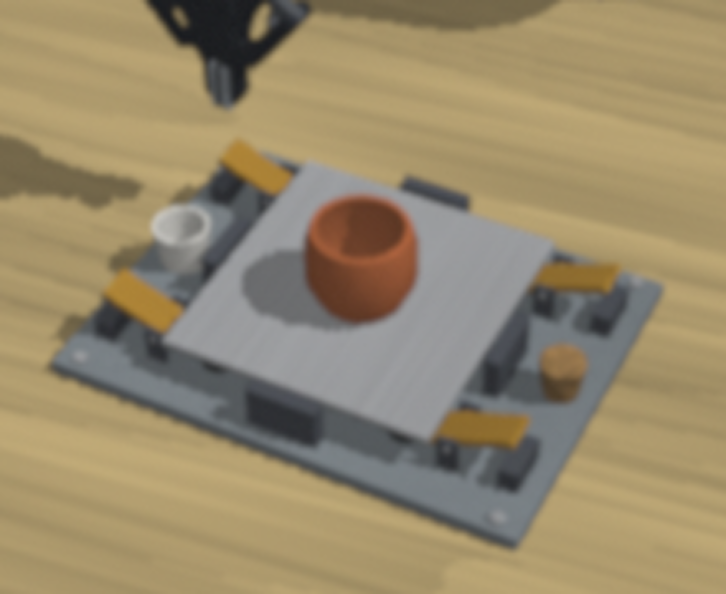

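The scene picture shows the fingers above the near right shim's tab at crop (255,165). The tab's predicted end agrees with the top picture, at about (635,441) in its crop. Now I'll press.

Request:
step_arm(targets=[[[1, -0.001, 0.03, 0.001, 0], [1, -0.001, 0.06, 0.001, 0], [1, -0.001, 0.07, 0.001, 0], [1, -0.001, 0.07, 0.001, 0], [1, -0.001, 0.07, 0.001, 0]]])

```text
t: 9.7
tcp_pos: [0.4315, -0.1409, 0.0858]
tcp_rot: [0.706, -0.706, 0.042, -0.042]
contact_force: [0.2, -0.5, 0.5]
opening: 0.0001
```

Request:
step_arm(targets=[[[1, 0, 0.005, 0, 0], [1, 0, 0.01, 0, 0], [1, 0, 0.015, 0, 0], [1, 0, 0.02, 0, 0], [1, 0, 0.02, 0, 0]]])

```text
t: 10.2
tcp_pos: [0.4317, -0.1417, 0.0761]
tcp_rot: [-0.705, 0.706, -0.042, 0.042]
contact_force: [-0.9, -1.7, 1.3]
opening: 0.0002
```

Request:
step_arm(targets=[[[1, 0, 0.004, 0, 0], [1, 0, 0.008, 0, 0], [1, 0, 0.012, 0, 0], [1, 0, 0.016, 0, 0], [1, 0, 0.016, 0, 0]]])

```text
t: 10.7
tcp_pos: [0.432, -0.1411, 0.0678]
tcp_rot: [0.706, -0.706, 0.042, -0.043]
contact_force: [1.0, -1.2, 2.7]
opening: -0.0001
```

```bash
python3 h.py t4 0.0355
```

```text
t 10.7 tcp [ 0.432  -0.1411  0.0678] F [ 0.96 -1.21  2.67] open -0.0
t4 mm tool [-0.4  7.3 -0.8] frac [-0.0007  0.0146 -0.0016] turn frac 0.0003
```

Request:
step_arm(targets=[[[1, 0, 0.004, 0, 0], [1, 0, 0.008, 0, 0], [1, 0, 0.012, 0, 0], [1, 0, 0.014, 0, 0], [1, 0, 0.014, 0, 0]]])

```text
t: 11.2
tcp_pos: [0.4315, -0.141, 0.0606]
tcp_rot: [0.706, -0.706, 0.042, -0.042]
contact_force: [1.2, -1.6, 2.3]
opening: 0.0002
```

Request:
step_arm(targets=[[[1, 0, 0.001, 0, 0], [1, 0, 0.002, 0, 0], [1, 0, 0.003, 0, 0], [1, 0, 0.003, 0, 0], [1, 0, 0.003, 0, 0]]])

```text
t: 11.7
tcp_pos: [0.4316, -0.141, 0.0603]
tcp_rot: [0.706, -0.706, 0.042, -0.042]
contact_force: [-0.9, -0.8, 11.7]
opening: -0.0002
```

Request:
step_arm(targets=[[[1, 0, 0.001, 0, 0], [1, 0, 0.002, 0, 0], [1, 0, 0.002, 0, 0], [1, 0, 0.002, 0, 0], [1, 0, 0.002, 0, 0]]])

```text
t: 12.2
tcp_pos: [0.4317, -0.141, 0.0601]
tcp_rot: [0.706, -0.706, 0.043, -0.042]
contact_force: [-3.7, -0.1, 17.8]
opening: -0.0001
```

It stopped at tip height 35.2 mm with the force rising, so the tab is flat. I'll lift clear and look.

Request:
step_arm(targets=[[[1, 0, -0.02, 0, 0], [1, 0, -0.1, 0, 0], [1, 0, -0.2, 0, 0], [1, 0, -0.3, 0, 0], [1, 0, -0.3, 0, 0]]])

```text
t: 12.7
tcp_pos: [0.4351, -0.1423, 0.2153]
tcp_rot: [-0.704, 0.707, -0.038, 0.046]
contact_force: [0.7, 0.2, 0.5]
opening: 0.0002
```

Request:
step_arm(targets=[[[1, 0, 0, -0.1, 0], [1, 0, 0, -0.2, 0], [1, 0, 0, -0.3, 0], [1, 0, 0, -0.3, 0], [1, 0, 0, -0.3, 0]]])

```text
t: 13.2
tcp_pos: [0.4122, -0.2894, 0.2065]
tcp_rot: [0.707, -0.704, 0.044, -0.042]
contact_force: [-0.5, 0.7, -0.0]
opening: 0.0001
```

```bash
python3 - <<'E'
from h import *
s=arm.sense();print(s["t"],s["tcp_pos"],s["contact_force"])
a=arm.capture("scene");b=arm.capture("top")
c=lambda im,f:cv2.resize(np.ascontiguousarray(im[:,:,::-1]),None,fx=f,fy=f,interpolation=cv2.INTER_CUBIC)
cv2.imwrite("pics/s3.png",c(a[150:330,200:420],3.3))
cv2.imwrite("pics/t3.png",c(b[195:325,245:410],4.5))
E
```

```text
13.2 [ 0.41222006 -0.2894126   0.20654154] [-0.47861248  0.74267457 -0.04622541]
```

View pics/s3.png

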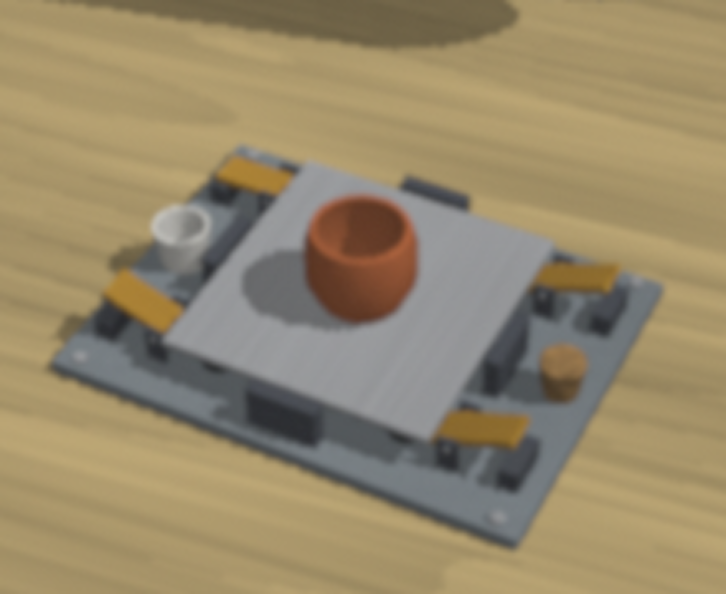

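View pics/t3.png

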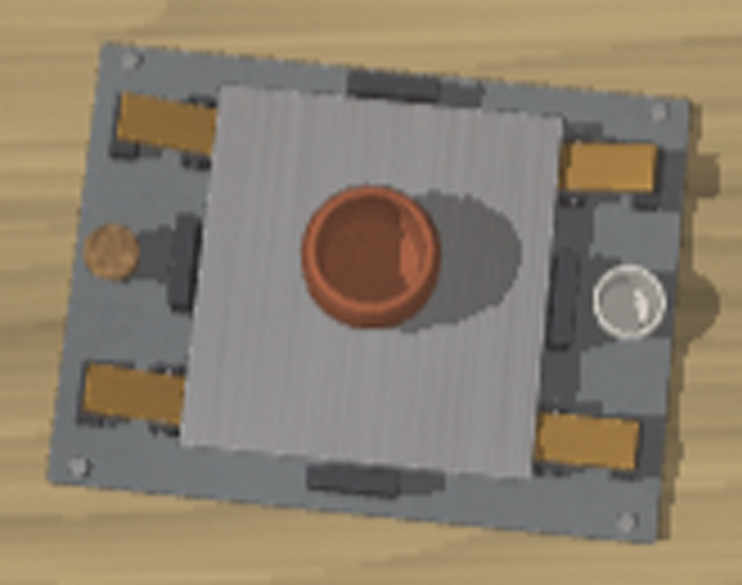

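Shim 4 now lies flat, at (255,175) in the scene crop. The other three shims still stand, and the crock, cup and stopper haven't moved. I'll let the arm settle and hand in.

Request:
step_arm(targets=[[[1, 0, 0, 0, 0], [1, 0, 0, 0, 0], [1, 0, 0, 0, 0], [1, 0, 0, 0, 0], [1, 0, 0, 0, 0]]])

```text
t: 13.8
tcp_pos: [0.4137, -0.2897, 0.2085]
tcp_rot: [-0.706, 0.706, -0.042, 0.042]
contact_force: [-0.4, 0.2, -0.1]
opening: -0.0001
```

```bash
python3 -c "
from rig import arm
print(arm.job_done())"
```

```text
the job is handed in; nothing more can be done
None
```

The slack foot is at corner 4 (near right), and its shim now lies flat. I handed the job in at about 14 s.

- **Finding the corner:** Corner 1 held firm at 20 N. Corner 4 gave way under about 4–6 N, sank 4 mm and then stopped. I held it down there for about a second and let go. I did not press corners 2 and 3, because the slack one was already found.
- **Pressing the shim:** I pushed down on shim 4's tab until it stopped at a tip height of about 35.2 mm (35.5 mm is flat), with the force rising to 18 N.
- **Last checks:** The final pictures show shim 4 flat and shims 1–3 still standing. The crock, stopper and cup had not moved, and the arm was clear and touching nothing. No check failed or disagreed, but I did not press corner 4 again to confirm the shim props it.

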